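Clamp the die in the stop fixture

ROBOT

A 7-joint arm with a two-finger parallel gripper is mounted at the origin on the work surface; the furniture and walls round the work are solid. World frame = base frame: x ahead of the robot, y to its left, z up, the work surface at z = 0. Lengths are in m, angles in rad, forces in N, time in s.
With the tool pointing down it reaches from about 0.4 to 0.9 m from the base axis. Payload 5.5 kg.
Tool frame: the origin (TCP) lies on the centre line of the jaws, within the pads' length; the fingertips stand 11 mm ahead of it and the grasp point (between the pads) lies 8 mm behind it; z points along the fingers, y is the line along which they close (so a half turn about z gives the same grasp; the last joint's range is limited). The gripper opens to 92 mm and grips with 3 to 60 N. Pads are 19 mm wide; open, the fingers measure 130 mm over their backs; the gripper's body (75 mm by 190 mm) begins 47 mm behind the grasp point.
Start: joints at [-0.842, 0.501, -0.427, 1.55, 0.221, 1.138, -0.21], TCP at [0.292, 0.581, 0.238] pointing down, gripper open.
Joint ranges: [-2.88, 2.88], [-0.31, 2.03], [-1.54, 1.56], [0.2, 2.42], [-1.41, 4.55], [0.19, 2.02], [-2.57, 2.57]. Speed limits (rad/s): [2.57, 2.57, 3.14, 3.14, 3.14, 3.14, 3.14].

INTERFACE

Orientations are given as a unit quaternion [w, x, y, z].
In Python, from rig import manip, grab_frame, nets gives the robot as it stands.
- The arm moves only by the shell command python3 -m creep 'ROWS' [FORCE]. ROWS is JSON, a list of rows, each a list of 7 numbers: the shift along the world's x, y, z in m, then the turn, a rotation vector about the world's x, y, z in rad, then the closure, from -1 (fully open) to 1 (shut), so that 0 is half open. A call has 1 to 10 rows; each row shifts and turns the commanded pose from where the row before left it; what a row does not reach is not made up. A row lasts 1/10 s, in which the tool goes at most 50 mm and 8.59 degrees, less where a joint would pass 70% of its speed; a pose out of reach is approached as far as the arm can. A call is refused whole if a number of a shift passes 0.05 or a number of a turn 0.15, either way. A call with a gripper value outside its range is refused whole. The fingers move at their own pace and stop on an object; FORCE is the grip in N (left out, the last holds). Time passes only in rows, so rows that do not move let the fingers close. It gives the time, the measured TCP pose, the force, the opening and the grip force at its end, in the units of the state.
- manip.get_obs(): the state, without advancing time (a new reading comes with each control period).
- grab_frame(name): name is "scene" or "top" or "wrist"; returns a dict with "frame" (384x512x3 uint8, blue, green, red), "range_z" (384x512 float32, m along the optical axis (not along the pixel's ray), 0 where there is no reading), "camera_matrix" (3x3 intrinsics, pixels), "pose" (4x4, takes a point from camera to world coordinates). Camera axes: x right, y down, z forward; pixel columns grow to the right and rows downward; lengths in m; the calibration is good to about 2 mm. The wrist camera is an equidistant fisheye: a pixel r from the principal point sees the ray r / f radians off the axis. A picture is of the moment at which its call begins.
- manip.finish_job(): hands the job in; it is judged then, once.
Trained networks look in a picture, given as the dict that the camera call returned (one of the last four; its "shot" number tells which), for a name from the list of things; names that differ only in an ending like _2 or _b are one class to them, and where a whole thing is asked for, a point or a joint stands for the part that bears it (a point fixed in the world has none). Each returns a list of dicts, best first, with "conf" (0 to 1); they miss things now and then, are a little off and sometimes report something else, mostly with a low value. They report only what shows in the picture. A call takes as long as a camera call.
- nets.recognise(label, picture): "rect" ([left, top, right, bottom] in pixels, round what is visible of it).
- nets.cut_out(label, picture): "pixels" (384x512 bool, what is visible of it) and "rect" ([left, top, right, bottom] in pixels, round what is visible of it).
The state is a dict: "time_s": time; "qpos": joint angles; "qvel": joint speeds; "effort": joint torques, N m; "ee_pos": TCP position; "orientation": TCP orientation; "wrist_force": force on the tool from outside, world axes, zero at the start; "wrist_torque": the same for the moment, N m; "finger_gap": finger opening in m; "finger_force": force on a finger pad.
Only numpy, scipy, OpenCV 4.12 (cv2) and the standard library are available. Lean on these libraries where they do the work, as an engineer would, in place of code of your own. Each camera call takes 0.05 s, during which the arm holds its last target. There are 200 camera calls.

TASK

On the small channel fixture, slide the loose right-hand stop to the left until it has pushed the steel die home against the left-hand stop, so that the die sits snugly between the two. Then lock the right-hand stop there by turning the bar knob on its top clockwise all the way. Leave the left-hand stop's knob as it is, and let go.

Things in the scene. Friction and masses are not known exactly. Their poses are not given: they have to be found in the camera images.
- stop_fixture: Fixed channel fixture: plate 94 x 300 x 12 mm, two steel rails (tops at z 26 mm), 36 mm channel between. Origin mid-channel at bench height; y along the channel to the left-hand stop, x across, away from the robot, z up. Plate y -183 to +117 mm. Two like stops ride the rails, 66 (x) by 56 (y) mm, tops at z 40, each with a black bar knob on top. Left stop is fixed: centre y +73, inner face y +45.
- stop_grip (a point): Centre of the bar of the right-hand stop's knob, on its axis, 67 mm above the bench; its y axis lies along the bar and turns with it. The bar is 46 mm long, 12 mm thick, 22 mm tall (z 56.5 to 78.5 mm) on a neck 16 mm thick; grip its two long flat sides. In the fixture it stands at x 0, y = -143 mm + stop_slide; the stop's inner face is 28 mm further to +y.
- stop_slide (a joint): Travel of the right-hand stop to +y of the fixture (m), 0 at the right end of its way. Starts at 0 to 0.045; at about 0.100 the 60 mm die is touched by both stops. While its knob is loose it slides with about 2 N (pushing the die adds 1 to 3 N) and may be drawn along by its knob.
- stop_knob (a joint): Turn of the right-hand stop's knob (rad), clockwise from above positive: 0 loose, bar in line with the channel; end stop at 1.40 tight, bar nearly square across it. Starts at 0 to 0.2. Takes about 0.1 N m; past about 1.0 a cam under it bites on the rail, it turns somewhat harder and the stop then resists sliding with 8 N or more. Stays where it is left.
- left_knob (a joint): The like knob of the left-hand stop (rad): 0 is clamped, as it starts; loosening it (anticlockwise) makes it negative, down to -1.40. Leave it. Its bar stands across the channel.
- spare_die: Plain bright steel block with two small bores in the top, 28 (x) by 60 (y) by 18 mm, lying lengthwise in the channel on the plate, top 30 mm above the bench. Origin at the centre of its underside. Home is x 0, y +15 mm of the fixture, against the left-hand stop; it starts 6 to 25 mm short of that.

How it is judged:
By the outcome, as a careful person would: the job done as asked, in the order asked, and still so for the second after the job is handed in, with the robot touching nothing.
It also fails if it takes over 42 s, if anything falls off the work surface, if the arm or the gripper's body presses on something with over 40 N, if the wrist force passes 120 N, or if a joint passes its speed limit or range.

## Working session

There is one attempt and no reset: what is moved stays moved. The work goes in short steps, Python scripts to look and compute and a shell command to move; the robot and the scene stay as the last step left them, time stands still between calls to the robot, and variables do not carry over. Pictures are saved under pics/ and viewed, at most 10 in all, crops included, and the job is handed in when it is done.

```bash
mkdir -p pics
cat > h.py <<'E'
import numpy as np, cv2
from rig import manip, grab_frame, nets
def pts(f,mask):
    v,u=np.nonzero(mask&(f["range_z"]>0)); z=f["range_z"][v,u]; K=f["camera_matrix"]
    P=np.stack([(u-K[0,2])/K[0,0]*z,(v-K[1,2])/K[1,1]*z,z,np.ones_like(z)])
    return (f["pose"]@P)[:3].T
E
python3 - <<'E'
from h import *
o=manip.get_obs();print(o["ee_pos"],o["orientation"],o["finger_gap"],o["time_s"])
im=[]
for c in ["scene","top"]:
    f=grab_frame(c);im.append(f["frame"].copy())
    for n in ["stop_fixture","stop_grip","left_knob","spare_die"]:
        for r in nets.cut_out(n,f)[:2]:
            p=pts(f,r["pixels"]); print(c,n,round(r["conf"],2),np.round(r["rect"]),len(p),np.median(p,0).round(3) if len(p) else "", p.max(0).round(3) if len(p) else "")
cv2.imwrite("pics/a.png",cv2.resize(np.vstack(im),(400,600)) if 0 else np.hstack([cv2.resize(i,(400,300)) for i in im]))
E
```

```text
[0.2916846  0.58012883 0.23668233] [-2.55571147e-04  2.30777348e-01  9.73006103e-01 -9.34575424e-04] 0.09171128314194535 0.0
scene stop_fixture 0.75 [179. 154. 309. 239.] 4173 [ 0.473 -0.161  0.022] [0.566 0.027 0.081]
scene stop_grip 0.51 [271. 188. 293. 205.] 202 [ 0.502 -0.231  0.072] [ 0.512 -0.207  0.081]
scene left_knob 0.66 [196. 158. 212. 180.] 150 [ 0.454 -0.041  0.074] [ 0.477 -0.029  0.081]
scene spare_die 0.81 [222. 179. 250. 202.] 357 [ 0.475 -0.119  0.029] [ 0.496 -0.072  0.034]
top stop_fixture 0.61 [183. 163. 308. 228.] 4392 [ 0.482 -0.146  0.016] [0.566 0.013 0.084]
top stop_grip 0.48 [273. 176. 290. 185.] 109 [ 0.504 -0.228  0.079] [ 0.512 -0.209  0.083]
top left_knob 0.45 [192. 192. 207. 212.] 146 [ 0.458 -0.037  0.077] [ 0.484 -0.021  0.084]
top spare_die 0.72 [223. 188. 247. 204.] 293 [ 0.477 -0.115  0.03 ] [ 0.499 -0.086  0.034]
```

View pics/a.png

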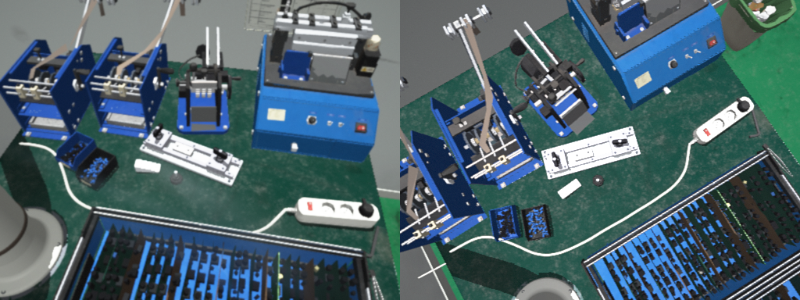

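The pictures show the white fixture near scene pixel (240,195). The right knob is at (282,196), the left knob at (204,169), and presses stand behind and to the left. Next I'll fit the fixture pose and check for obstacles.

Run:
```python
from h import *
fs=[grab_frame(c) for c in ["scene","top"]]
H=np.zeros((14,26))
for f in fs:
    m=nets.cut_out("stop_fixture",f)[0]["pixels"]
    p=pts(f,m); q=p[(p[:,2]>.004)&(p[:,2]<.035)]
    (c,s,a)=cv2.minAreaRect((q[:,:2]*1000).astype(np.float32)); print(c,s,a)
    for n in ["stop_grip","left_knob"]:
        p=pts(f,nets.cut_out(n,f)[0]["pixels"]); p=p[p[:,2]>.068]
        print(n,cv2.minAreaRect((p[:,:2]*1000).astype(np.float32)))
    p=pts(f,np.ones((384,512),bool))
    i=((p[:,0]-.2)/.05).astype(int); j=((p[:,1]+.5)/.05).astype(int)
    k=(p[:,0]>.2)&(p[:,1]>-.5)&(i<14)&(j<26); np.maximum.at(H,(i[k],j[k]),p[k,2])
print("x rows .2.., y cols -.5..  cm")
for r in range(14): print(round(.2+.05*r,2),*["%2d"%(100*h) for h in H[r]])
```

```text
(483.486328125, -140.8639678955078) (97.2349853515625, 296.7314453125) 13.940853118896484
stop_grip ((504.5472717285156, -228.7141876220703), (10.598271369934082, 43.982513427734375), 1.4001768827438354)
left_knob ((456.1785888671875, -37.028343200683594), (43.9102897644043, 11.741515159606934), 14.576519966125488)
(483.9798278808594, -138.81063842773438) (94.57373046875, 300.30059814453125) 14.238883018493652
stop_grip ((506.5009460449219, -227.45777893066406), (12.184741020202637, 42.03633117675781), 3.793242931365967)
left_knob ((457.6376953125, -37.031089782714844), (43.038665771484375, 11.67892837524414), 16.526411056518555)
x rows .2.., y cols -.5..  cm
0.2 10 10 10 10 11 11 11  1  0  4  3  4  4  4  1  7 19  0  0  0  0  0  0  0  0  0
0.25 10 10 11 11 11  1  1  0  0  4  4  4  2 16 19 19 19 19  0  0  0  0  0  0  0  0
0.3 11 11 11 11  1  0  0  0  2  4  4  4  4 18 19 20 20 19 19  0  0  0  0  0  0  0
0.35 11 11  1  0  0  0  4  1  2  2  0  0  1 19 19 22 21 20 19  0  0  0  0  0  0  0
0.4  0  1  0  0  0  0  2  2  4  8  1 19 19 19 18 23 19 17 19 17  0  0  0  0  0  0
0.45  1  1  0  0  4  7  3  3  4  8 19 18 19 19 19 26 22  0  1 16  0  0  0  0  0  0
0.5  5  1  0  0  7  8  4  4  4  2 19 19 21 20 20 28 28  0  0  0  0  0  0  0 16 16
0.55  4  0  0  0  1  1  4  7 23 23 18 22 22 20 19 30 29 29  0  0  0  0  0 17 17 16
0.6  0  0  7 12 14 14  2 18 23 22 15 24 25 17  1 31 28  0  0  0  0 18 18 17  0  0
0.65  0 11 14 15 17 17  1 14 19 18 16 12 28 13  1  1  0  0  0 18 19 19  0  0  0  0
0.7 15 15 17 17 18 18 17 14 18 19 21 14 31 31  0  0  0 19 20 19  0  0  0  0  0  0
0.75 16 17 18 20 22 24 29  0  1 21 22 31 31 30  0  0 26 21 20  0  0  0  0  0  0  0
0.8 18 18 23 28 31 32 36 29  0  0 22 14  0  0 26 30 28  0  0  0  0  0  0  0  0  0
0.85 18 18 31 36 35 35 33 30  0  0  0  0 23 23 24  0  0  0  0  0  0  0  0  0  0  0
```

```bash
python3 -m creep '[[0,0,0.045,0,0,0,-1],[0,0,0.045,0,0,0,-1],[0.01,-0.02,0.03,0,0,-0.05,-1],[0.02,-0.047,0.01,0,0,-0.06,-1],[0.02,-0.047,0,0,0,-0.06,-1],[0.02,-0.047,0,0,0,-0.06,-1],[0.01,-0.047,0,0,0,-0.06,-1],[0.01,-0.047,0,0,0,-0.06,-1],[0.01,-0.047,0,0,0,-0.06,-1],[0.01,-0.047,0,0,0,-0.06,-1]]'
python3 - <<'E'
from h import *
P=[]
for c in ["scene","top"]:
    f=grab_frame(c); P.append(pts(f,np.ones((384,512),bool)))
P=np.vstack(P); P=P[(P[:,2]>.1)&(P[:,2]<.3)&(P[:,0]>.35)&(P[:,1]<.05)]
d=np.array([-.2436,.970])
for yaw in [2.6,-20,-45,-66]:
  for s in [0,.04,.081]:
    a=np.radians(yaw); u=np.array([np.cos(a),np.sin(a)]); v=np.array([-u[1],u[0]])
    q=P[:,:2]-(np.array([.5055,-.2281])+s*d)
    g=np.hypot(np.maximum(abs(q@u)-.095,0),np.maximum(abs(q@v)-.0375,0))
    i=g.argmin(); print(yaw,s,g[i].round(3),P[i].round(3))
E
```

```text
time_s: 1.9
ee_pos: [0.4003, 0.2337, 0.3676]
orientation: [0.0, 0.452, 0.892, 0.0]
wrist_force: [1.0, -0.6, 0.1]
finger_gap: 0.0917
finger_force: 0.0
2.6 0 0.009 [ 0.608 -0.269  0.104]
2.6 0.04 0.048 [ 0.617 -0.263  0.107]
2.6 0.081 0.035 [ 0.605 -0.084  0.178]
-20 0 0.015 [ 0.608 -0.269  0.104]
-20 0.04 0.037 [ 0.608 -0.269  0.104]
-20 0.081 0.052 [ 0.635 -0.123  0.101]
-45 0 0.009 [ 0.608 -0.269  0.104]
-45 0.04 0.04 [ 0.608 -0.269  0.104]
-45 0.081 0.075 [ 0.608 -0.269  0.104]
-66 0 0.039 [ 0.608 -0.269  0.104]
-66 0.04 0.04 [ 0.608 -0.269  0.104]
-66 0.081 0.068 [ 0.608 -0.269  0.104]
```

```bash
python3 -m creep '[[0.01,-0.047,0,0,0,-0.06,-1],[0.01,-0.047,0,0,0,-0.06,-1],[0.01,-0.047,0,0,0,-0.06,-1],[0.01,-0.047,0,0,0,-0.06,-1],[0.01,-0.047,0,0,0,-0.06,-1],[0.01,-0.047,0,0,0,-0.06,-1],[0.01,-0.047,0,0,0,-0.06,-1],[0.012,-0.047,-0.03,0,0,-0.06,-1],[0.012,-0.047,-0.045,0,0,-0.06,-1],[0.011,-0.039,-0.045,0,0,-0.046,-1]]'
cat > w.py <<'E'
from h import *
import sys
def wp(f,m):
    v,u=np.nonzero(m&(f["range_z"]>0)); z=f["range_z"][v,u]; K=f["camera_matrix"]
    a=(u-K[0,2])/K[0,0]; b=(v-K[1,2])/K[1,1]; r=np.hypot(a,b)+1e-9; t=np.tan(r)/r
    return (f["pose"]@np.stack([a*t*z,b*t*z,z,np.ones_like(z)]))[:3].T
def look(name=None):
    o=manip.get_obs(); q=o["orientation"]; print(o["time_s"],o["ee_pos"].round(4),"yaw",np.degrees(2*np.arctan2(q[2],q[1])).round(1)-90,"q",np.round(o["qpos"],2),"F",np.round(o["wrist_force"],1))
    f=grab_frame("wrist")
    for n in ["stop_grip","left_knob","spare_die"]:
        for r in nets.cut_out(n,f)[:2]:
            p=wp(f,r["pixels"])
            if len(p)<10: continue
            zt=np.percentile(p[:,2],90); t=p[abs(p[:,2]-zt)<.006]
            R=cv2.minAreaRect((t[:,:2]*1000).astype(np.float32))
            print(n,round(r["conf"],2),np.round(r["rect"]),"ztop",zt.round(3),np.round(R[0],1),np.round(R[1],1),round(R[2],1))
    if name: cv2.imwrite(name,f["frame"])
E
python3 -c "from w import *;look('pics/b.png')"
```

```text
time_s: 3.0
ee_pos: [0.5001, -0.2042, 0.2699]
orientation: [0.002, 0.69, 0.723, 0.001]
wrist_force: [0.6, 0.6, 0.4]
finger_gap: 0.0916
finger_force: 0.0
3.0 [ 0.5001 -0.2042  0.2699] yaw 2.700000000000003 q [ 0.12  0.24  0.26  1.81 -0.07  1.09  0.45] F [0.6 0.6 0.4]
stop_grip 0.95 [246. 169. 266. 208.] ztop 0.079 [ 505.5 -226. ] [12.  45.1] 3.4
left_knob 0.84 [202.  20. 242.  40.] ztop 0.079 [456.8 -34.6] [44.4 12.6] 13.6
spare_die 0.8 [223.  71. 250. 122.] ztop 0.031 [ 475.7 -113.3] [28.5 60.4] 14.0
spare_die 0.58 [248. 168. 265. 205.] ztop 0.079 [ 505.5 -226. ] [12.  45.1] 3.4
```

View pics/b.png

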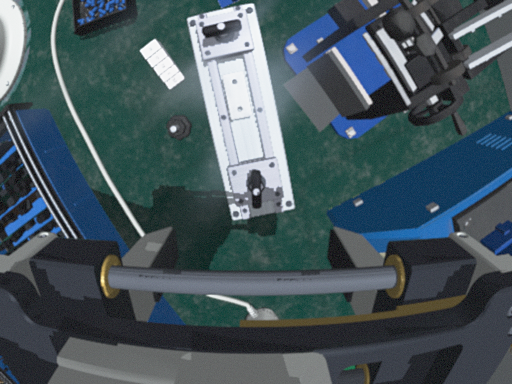

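```bash
python3 -m creep '[[0,0,-0.04,0,0,0,0.0],[0,0,-0.04,0,0,0,0.0],[0,0,-0.03,0,0,0,0.0],[0,0,0,0,0,0,0.0],[0,0,0,0,0,0,0]]' 20; python3 -c "from w import *;look()"
```

```text
time_s: 3.7
ee_pos: [0.5002, -0.2012, 0.1615]
orientation: [0.001, 0.689, 0.725, 0.001]
wrist_force: [-0.2, 0.4, 1.0]
finger_gap: 0.0567
finger_force: 0.0
3.7 [ 0.5002 -0.2012  0.1615] yaw 2.9000000000000057 q [ 0.14  0.37  0.24  1.92 -0.11  0.86  0.49] F [-0.2  0.4  1. ]
stop_grip 0.69 [245. 197. 267. 254.] ztop 0.079 [ 505.4 -225.4] [11.4 44.6] 3.6
left_knob 0.56 [180.   1. 240.  21.] ztop 0.078 [455.1 -40.3] [42.2  8.5] 1.3
spare_die 0.87 [214.  59. 250. 130.] ztop 0.031 [ 475.7 -112.9] [27.3 59. ] 13.3
spare_die 0.33 [170.   0. 304. 257.] ztop 0.041 [ 482.  -134.1] [ 66.5 245.7] 14.4
```

```bash
python3 -m creep '[[0.0053,-0.0245,-0.02,0,0,0.005,0],[0,0,-0.03,0,0,0,0],[0,0,-0.025,0,0,0,0],[0,0,-0.017,0,0,0,0],[0,0,0,0,0,0,0]]'
python3 -m creep '[[0,0,0,0,0,0,1],[0,0,0,0,0,0,1],[0,0,0,0,0,0,1],[0,0,0,0,0,0,1],[0,0,0,0,0,0,1]]' 20; python3 -c "from w import *;look('pics/c.png')"
```

```text
time_s: 4.4
ee_pos: [0.5033, -0.2263, 0.0668]
orientation: [-0.001, 0.688, 0.726, -0.0]
wrist_force: [-0.8, -0.2, 0.6]
finger_gap: 0.0459
finger_force: 0.0
time_s: 4.9
ee_pos: [0.5062, -0.2271, 0.0692]
orientation: [0.002, 0.688, 0.726, 0.001]
wrist_force: [0.7, 1.0, 1.0]
finger_gap: 0.0115
finger_force: 31.7
4.9 [ 0.5062 -0.2271  0.0692] yaw 3.0999999999999943 q [ 0.2   0.53  0.21  1.93 -0.17  0.69  0.57] F [0.7 1.  1. ]
stop_grip 0.56 [241. 207. 265. 268.] ztop 0.079 [ 505.4 -218.2] [11.6 30.1] 2.4
spare_die 0.67 [188.   2. 242. 102.] ztop 0.031 [ 476.1 -113.5] [28.2 60. ] 14.1
```

View pics/c.png

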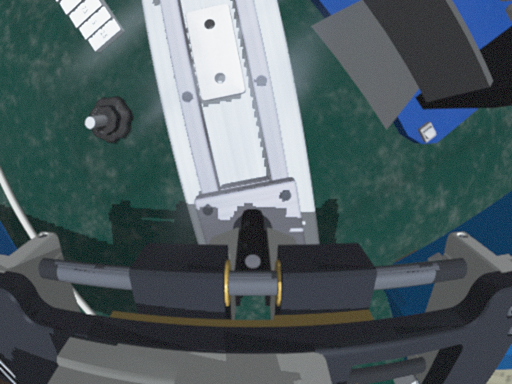

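The jaws hold the bar at pixel (252,265), and the die is ahead in the channel at (215,55). Now the slide.

```bash
python3 -m creep '[[-0.002,0.0078,0,0,0,0,1],[-0.0025,0.0097,0,0,0,0,1],[-0.0025,0.0097,0,0,0,0,1],[-0.0025,0.0097,0,0,0,0,1],[-0.0025,0.0097,0,0,0,0,1],[-0.0025,0.0097,0,0,0,0,1],[-0.0025,0.0097,0,0,0,0,1],[-0.001,0.004,0,0,0,0,1],[0,0,0,0,0,0,1]]'; python3 -c "from w import *;look()"
```

```text
time_s: 6.0
ee_pos: [0.488, -0.1559, 0.0691]
orientation: [0.001, 0.687, 0.726, 0.001]
wrist_force: [3.1, 1.4, 8.2]
finger_gap: 0.0118
finger_force: 31.9
6.0 [ 0.488  -0.1559  0.0691] yaw 3.200000000000003 q [ 0.08  0.47  0.21  2.04 -0.16  0.64  0.46] F [3.1 1.4 8.2]
stop_grip 0.64 [238. 206. 266. 271.] ztop 0.079 [ 487.  -147.3] [12.3 30.9] 2.7
left_knob 0.75 [157.   3. 254.  47.] ztop 0.079 [456.6 -34.6] [45.7 12.6] 13.7
spare_die 0.8 [204.  91. 261. 193.] ztop 0.031 [472.3 -99.4] [28.2 60.1] 13.7
```

```bash
python3 -m creep '[[-0.0005,0.002,0,0,0,0,1],[-0.0005,0.002,0,0,0,0,1],[-0.0005,0.0015,0,0,0,0,1],[0,0,0,0,0,0,1]]';python3 -m creep '[[-0.00025,0.001,0,0,0,0,1],[-0.00025,0.001,0,0,0,0,1],[0,0,0,0,0,0,1]]';python3 -m creep '[[-0.00025,0.001,0,0,0,0,1],[0,0,0,0,0,0,1]]'
```

```text
time_s: 6.6
ee_pos: [0.4869, -0.1518, 0.0691]
orientation: [0.002, 0.688, 0.726, 0.001]
wrist_force: [4.4, -0.7, 5.9]
finger_gap: 0.0118
finger_force: 31.8
time_s: 6.9
ee_pos: [0.4864, -0.15, 0.0691]
orientation: [0.002, 0.688, 0.726, 0.001]
wrist_force: [3.6, -2.4, 6.7]
finger_gap: 0.0119
finger_force: 31.8
time_s: 7.1
ee_pos: [0.4862, -0.149, 0.0691]
orientation: [0.002, 0.688, 0.726, 0.001]
wrist_force: [4.6, -2.3, 5.7]
finger_gap: 0.012
finger_force: 31.8
```

```bash
python3 -m creep '[[-0.00025,0.001,0,0,0,0,1],[0,0,0,0,0,0,1]]';python3 -m creep '[[-0.00025,0.001,0,0,0,0,1],[0,0,0,0,0,0,1]]';python3 -m creep '[[-0.00025,0.001,0,0,0,0,1],[0,0,0,0,0,0,1]]'; python3 -c "from w import *;look('pics/d.png')"
```

```text
time_s: 7.3
ee_pos: [0.486, -0.148, 0.0691]
orientation: [0.002, 0.688, 0.726, 0.001]
wrist_force: [3.4, -1.8, 5.3]
finger_gap: 0.012
finger_force: 31.8
time_s: 7.5
ee_pos: [0.4858, -0.1473, 0.0691]
orientation: [0.002, 0.688, 0.726, 0.001]
wrist_force: [4.4, -2.9, 5.3]
finger_gap: 0.0119
finger_force: 31.8
time_s: 7.7
ee_pos: [0.4858, -0.1472, 0.0692]
orientation: [0.003, 0.688, 0.726, 0.001]
wrist_force: [5.2, -5.1, 3.5]
finger_gap: 0.0118
finger_force: 31.8
7.7 [ 0.4858 -0.1472  0.0692] yaw 3.0999999999999943 q [ 0.07  0.47  0.21  2.05 -0.16  0.63  0.43] F [ 5.2 -5.1  3.5]
stop_grip 0.74 [237. 207. 266. 266.] ztop 0.079 [ 484.5 -138.3] [11.6 29.7] 3.8
left_knob 0.57 [158.  18. 256.  61.] ztop 0.079 [456.5 -34.4] [46.1 12.6] 14.5
spare_die 0.77 [203.  89. 261. 194.] ztop 0.031 [469.9 -90.8] [28.3 60.3] 14.3
```

View pics/d.png

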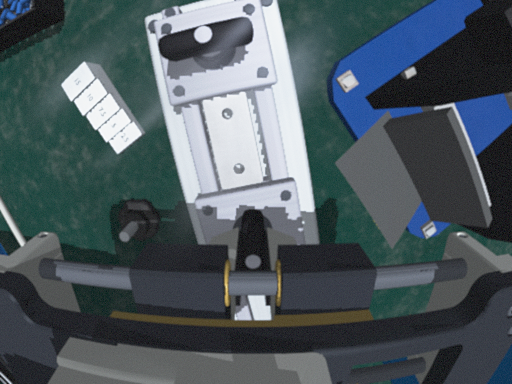

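```bash
python3 -m creep '[[-0.0002,0.0008,0,0,0,0,1],[0,0,0,0,0,-0.08,1],[0,0,0,0,0,-0.08,1],[0,0,0,0,0,-0.08,1],[0,0,0,0,0,-0.08,1],[0,0,0,0,0,-0.08,1],[0,0,0,0,0,-0.08,1],[0,0,0,0,0,-0.08,1],[0,0,0,0,0,0,1]]' 30; python3 -c "from w import *;look()"
```

```text
time_s: 8.8
ee_pos: [0.4854, -0.1471, 0.0691]
orientation: [0.003, 0.863, 0.506, 0.001]
wrist_force: [4.3, -6.4, 3.9]
finger_gap: 0.0118
finger_force: 41.7
8.8 [ 0.4854 -0.1471  0.0691] yaw -29.200000000000003 q [-0.05  0.48  0.35  2.05 -0.27  0.64 -0.03] F [ 4.3 -6.4  3.9]
stop_grip 0.67 [240. 207. 268. 267.] ztop 0.079 [ 489.5 -139.4] [29.8 11.7] 60.0
left_knob 0.92 [ 70.  69. 142. 141.] ztop 0.079 [457.5 -34.9] [45.  11.9] 14.3
spare_die 0.93 [147. 115. 236. 214.] ztop 0.031 [470.1 -90.6] [28.8 60.6] 14.2
spare_die 0.72 [188. 164. 319. 274.] ztop 0.078 [ 489.3 -139.7] [30.6 11.7] 60.0
```

```bash
python3 -m creep '[[0,0,0,0,0,-0.08,1],[0,0,0,0,0,-0.08,1],[0,0,0,0,0,-0.08,1],[0,0,0,0,0,-0.08,1],[0,0,0,0,0,-0.08,1],[0,0,0,0,0,-0.08,1],[0,0,0,0,0,-0.08,1],[0,0,0,0,0,0,1]]'; python3 -c "
from w import *;print(manip.get_obs()['wrist_torque']);look()"
python3 -m creep '[[0,0,0,0,0,-0.06,1],[0,0,0,0,0,-0.06,1],[0,0,0,0,0,0,1]]'; python3 -c "
from w import *;print(manip.get_obs()['wrist_torque']);look()"
```

```text
time_s: 9.8
ee_pos: [0.4851, -0.1469, 0.0691]
orientation: [0.002, 0.969, 0.248, 0.002]
wrist_force: [4.3, -6.0, 6.0]
finger_gap: 0.0116
finger_force: 41.6
[-1.44071477 -0.49365569  0.06299676]
9.8 [ 0.4851 -0.1469  0.0691] yaw -61.2 q [-0.16  0.5   0.5   2.06 -0.38  0.66 -0.49] F [ 4.3 -6.   6. ]
stop_grip 0.92 [239. 208. 265. 269.] ztop 0.079 [ 492.8 -142.6] [29.2 12. ] 29.4
left_knob 0.65 [ 53. 164.  99. 239.] ztop 0.079 [457.5 -34.6] [45.  13.2] 15.0
spare_die 0.93 [129. 169. 216. 235.] ztop 0.031 [470.1 -90.3] [28.7 59.7] 14.2
time_s: 10.3
ee_pos: [0.4852, -0.147, 0.0692]
orientation: [0.003, 0.982, 0.191, 0.002]
wrist_force: [3.9, -6.2, 5.3]
finger_gap: 0.0117
finger_force: 41.7
[-1.48371342 -0.56998278  0.45840136]
10.3 [ 0.4852 -0.147   0.0692] yaw -68.0 q [-0.19  0.51  0.53  2.06 -0.4   0.66 -0.58] F [ 3.9 -6.2  5.3]
stop_grip 0.82 [239. 209. 264. 267.] ztop 0.079 [ 492.7 -143.4] [30.3 11.8] 22.7
left_knob 0.71 [ 51. 185.  98. 261.] ztop 0.079 [457.4 -34.8] [45.2 13.1] 12.9
spare_die 0.67 [129. 183. 211. 241.] ztop 0.031 [470.1 -90.3] [28.4 58.9] 14.4
```

```bash
python3 -m creep '[[0,0,0,0,0,-0.06,1],[0,0,0,0,0,-0.04,1],[0,0,0,0,0,0,1]]'; python3 -c "
from w import *;print(manip.get_obs()['wrist_torque']);look()"
```

```text
time_s: 10.8
ee_pos: [0.4854, -0.1467, 0.0692]
orientation: [0.002, 0.99, 0.142, 0.002]
wrist_force: [4.7, -5.5, 6.7]
finger_gap: 0.0129
finger_force: 40.3
[-1.35764895 -0.66055819  0.82774536]
10.8 [ 0.4854 -0.1467  0.0692] yaw -73.7 q [-0.21  0.52  0.55  2.06 -0.42  0.67 -0.66] F [ 4.7 -5.5  6.7]
stop_grip 0.8 [235. 205. 266. 268.] ztop 0.079 [ 492.8 -143.5] [29.9 12.2] 23.1
left_knob 0.59 [ 54. 204. 101. 262.] ztop 0.079 [462.3 -33.9] [35.4 11.9] 14.1
spare_die 0.66 [130. 194. 209. 245.] ztop 0.031 [470.  -90.3] [28.7 58.8] 14.1
```

```bash
python3 -m creep '[[0,0,0,0,0,0,0.3],[0,0,0,0,0,0,0.3],[0,0,0,0,0,0,0.3],[0,0,0,0,0,0,0.3]]'; python3 -m creep '[[0,0,0.02,0,0,0,0.3],[0,0,0.03,0,0,0,0.3],[0,0,0.04,0,0,0,0.3],[0,0,0.04,0,0,0,0.3],[0,0,0,0,0,0,0.3]]'; python3 -c "from w import *;look('pics/e.png')"
```

```text
time_s: 11.4
ee_pos: [0.4815, -0.1437, 0.0671]
orientation: [-0.001, 0.99, 0.142, -0.001]
wrist_force: [-0.7, -0.3, -0.1]
finger_gap: 0.0318
finger_force: 0.0
time_s: 11.9
ee_pos: [0.4856, -0.1454, 0.2022]
orientation: [0.001, 0.99, 0.142, 0.004]
wrist_force: [1.7, 0.3, 0.0]
finger_gap: 0.0323
finger_force: 0.0
11.9 [ 0.4856 -0.1454  0.2022] yaw -73.7 q [-0.34  0.3   0.69  1.98 -0.24  0.94 -0.82] F [1.7 0.3 0. ]
stop_grip 0.94 [243. 161. 265. 211.] ztop 0.079 [ 485.6 -147. ] [46. 12.] 23.8
left_knob 0.68 [133. 163. 156. 206.] ztop 0.079 [457.3 -34.8] [44.2 11.5] 15.2
spare_die 0.72 [178. 162. 224. 194.] ztop 0.031 [470.  -90.3] [28.8 59. ] 14.0
```

View pics/e.png

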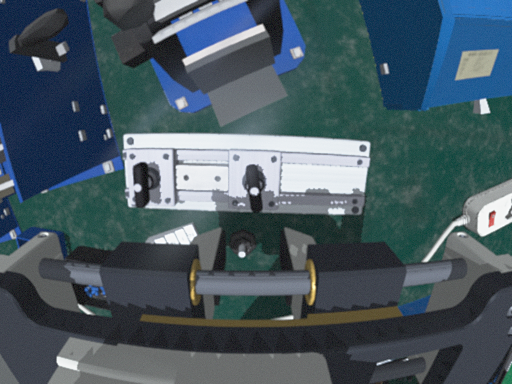

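The die at (200,178) sits snug between the two stops. The right knob at (254,186) is turned fully, about 80° from the channel line, and the left knob at (140,185) is unchanged.

```bash
python3 -c "from rig import manip;print(manip.finish_job())"
```

```text
the job is handed in; nothing more can be done
None
```

The job is handed in at about 12 s: the die is snug against the left stop, the right stop is locked with its knob clockwise to the end stop, the left knob is untouched, and the gripper is clear.

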